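# Seat the red needle valve, then crack it open a quarter turn

### The arm

A 7-joint arm with a two-finger parallel gripper is mounted at the origin on the work surface; the furniture and walls round the work are solid. World frame = base frame: x ahead of the robot, y to its left, z up, the work surface at z = 0. Lengths are in m, angles in rad, forces in N, time in s.
With the tool pointing down it reaches from about 0.35 to 0.9 m from the base axis. Payload 19.9 kg.
Tool frame: the origin (TCP) lies between the finger pads; the fingertips stand 19 mm ahead of it and the grasp point (between the pads) is the TCP; z points along the fingers, y is the line along which they close (so a half turn about z gives the same grasp; the last joint's range is limited). The gripper opens to 94 mm and grips with 3 to 60 N. Pads are 16 mm wide; open, the fingers measure 119 mm over their backs; the gripper's body (75 mm by 177 mm) begins 78 mm behind the grasp point.
Start: joints at [1.087, 0.417, -0.01, 1.614, 0.005, 1.111, -0.053], TCP at [0.268, -0.565, 0.224] pointing down, gripper open.
Joint ranges: [-2.81, 2.81], [-0.39, 2.02], [-1.27, 1.25], [0.06, 2.57], [-1.19, 4.33], [0.19, 2], [-2.82, 2.82]. Speed limits (rad/s): [1.89, 1.89, 2.39, 2.39, 3.01, 3.01, 3.01].

### API

Orientations are given as a 3x3 rotation matrix whose columns are the frame's x, y, z axes.
In Python, from rig import robot gives the robot as it stands. Calls block until the motion is done:
- robot.move_ptp(position, orientation): joint-space move of the TCP to a pose.
- robot.move_linear(position, velocity=0.15, frame=None, threshold=None): straight line of the TCP; frame=None keeps the orientation; velocity is the mean speed in m/s. With threshold (N) it stops when the force on the tool has changed by that much, and returns True; else False.
- robot.goto_joints(angles): joint-space move.
- robot.gripper_to(opening): finger opening in m; the grip force is fixed at half the most; returns when the fingers have stopped.
- robot.pause(seconds).
- robot.ik(position, orientation): joint angles nearest the present ones, or None.
- robot.get_state(): the state.
- robot.grab_frame(name): name is "side" or "top"; returns the picture (480x640x3 uint8, red, green, blue); there is no depth.
- robot.camera_info(name): a dict with "fx", "fy", "cx", "cy" (pixels), "dist" ([k1, k2, p1, p2, k3] as OpenCV has them; the pictures are not rectified), "rvec" (rotation vector, rad) and "tvec" (3), from world to camera coordinates, as OpenCV has them. Camera axes: x right, y down, z forward; pixel columns grow to the right and rows downward; lengths in m; the calibration is good to about 2 mm. A picture is of the moment at which its call begins. camera_info takes no time and is no camera call.
A pose or a line that the arm cannot do raises robot.PlanningError and nothing moves.
- robot.sign_off(): hands the job in; it is judged then, once.
The state is a dict: "time": time; "qpos": joint angles; "joint_vel": joint speeds; "effort": joint torques, N m; "ee_pos": TCP position; "tool_rot": TCP orientation; "force": force on the tool from outside, world axes, zero at the start; "moment": the same for the moment, N m; "opening": finger opening in m; "grasp_force": force on a finger pad.
Only numpy, scipy, OpenCV 4.12 (cv2) and the standard library are available. Lean on these libraries where they do the work, as an engineer would, in place of code of your own. Each camera call takes 0.05 s, during which the arm holds its last target. There are 200 camera calls.

### The job

Set the bleed on the needle valve with the red handwheel: by its white crank knob, wind the wheel clockwise (seen from above) through its turns until you feel it come up against its stop, then back it off a quarter turn counter-clockwise and let go. Leave the valve with the blue handwheel as it is.

Things in the scene. Friction and masses are not known exactly. Their poses are not given: they have to be found in the camera images.
- red_wheel (a joint): Angle of the red handwheel about its upright stem, rad: 0 = against the hard stop (valve shut), growing counter-clockwise seen from above, to 18.85 (three turns open). Starts 1.2 to 1.8 turns open; the wheel does not rise or sink. Turning takes about 0.1 Nm (2 to 3 N at the crank knob); it stays where it is left; at the stop the force rises sharply.
- red_axis (a point): Point on the upright turning axis of the red wheel, 115 mm above the worktop, level with red_knob. The red wheel is 100 mm across, its rim 10 mm thick with its top 90 mm above the worktop; it sits on a brass valve with two hose barbs on a 90 x 90 mm aluminium foot bolted to the worktop. The valve is fixed.
- red_knob (a point): Grip point on the axis of the upright white crank knob on the red wheel's rim, 45 mm out from the wheel's axis, 115 mm above the worktop. The knob is 20 mm in diameter, from 92 to 132 mm above the worktop, and revolves freely on its pin, so fingers from above can hold it at constant orientation while leading it round the circle. The point goes round with the wheel.
- blue_knob (a point): Grip point of the same kind of crank knob on the other valve, which is the same but has a blue handwheel. To be left alone.
There are look-alikes about, which are no part of the job. Of the things that look like the part that bears red_wheel, the largest one is meant.

How it is judged:
On the way:
1. the red wheel is wound clockwise right up to its stop (value of joint red_wheel below 0.12 rad), for 0.05 s.
At the end, for the whole second after the job is handed in: After it has been against its stop (within 0.12 rad), the red wheel rests a quarter turn (1.57 rad, within 0.40 rad or 23 degrees) open from the stop, released and at rest (value of joint red_wheel between 1.17 and 1.97 rad and velocity of joint red_wheel between -0.1 and 0.1 rad/s); the robot touches nothing.
It fails at once if the blue wheel is turned: its crank knob moves more than 20 mm (distance of blue_knob from where it was at the start of the episode above 0.02 m).
It also fails if it takes over 64 s, if anything falls off the work surface, if the arm or the gripper's body presses on something with over 40 N, if the wrist force passes 120 N, or if a joint passes its speed limit or range.

## Working session

There is one attempt and no reset: what is moved stays moved. The work goes in short steps, each a Python script; the robot and the scene stay as the last script left them, time stands still between calls to the robot, and variables do not carry over. Pictures are saved under pics/ and viewed, at most 10 in all, crops included, and the job is handed in when it is done.

```bash
mkdir -p pics
python3 - <<'E'
from rig import robot
import cv2
for n in("top","side"):
    cv2.imwrite(f"pics/{n}0.png",robot.grab_frame(n)[:,:,::-1]); print(robot.camera_info(n))
s=robot.get_state();print(s["time"],s["tool_rot"],s["opening"])
E
```

```text
{'fx': 511.84533555541054, 'fy': 511.84533555541054, 'cx': 321.33273161093814, 'cy': 233.23872779937253, 'dist': array([-0.11999787,  0.        ,  0.        ,  0.        ,  0.        ]), 'rvec': array([ 2.10628029, -2.14332724,  0.20585829]), 'tvec': array([0.0237211 , 0.57427913, 0.84561616])}
{'fx': 531.0078197065621, 'fy': 531.0078197065621, 'cx': 321.28758372511084, 'cy': 231.29425835677566, 'dist': array([-0.06403479,  0.        ,  0.        ,  0.        ,  0.        ]), 'rvec': array([ 0.04568683, -2.6543829 ,  1.66908083]), 'tvec': array([0.56987939, 0.08975442, 0.8787901 ])}
0.1 [[ 9.03582387e-01  4.28414029e-01 -5.38408769e-04]
 [ 4.28414362e-01 -9.03581859e-01  9.79124926e-04]
 [-6.70255414e-05 -1.11538209e-03 -9.99999376e-01]] 0.09407356119806465
```

View pics/top0.png

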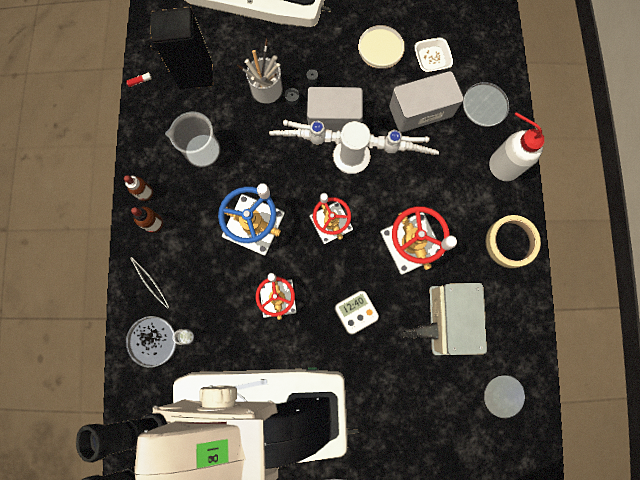

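View pics/side0.png

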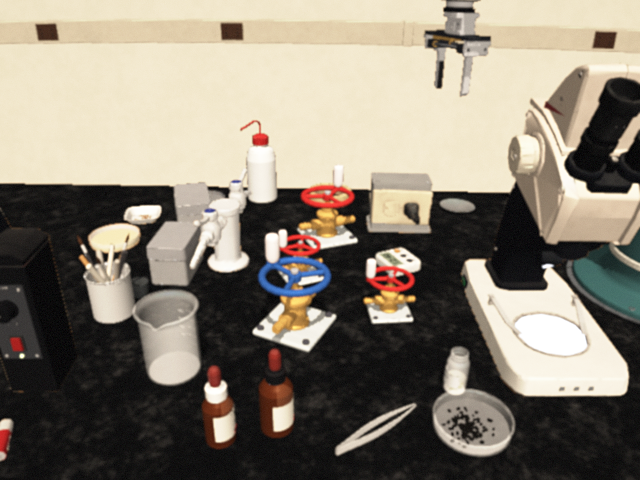

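The top view shows three red wheels. The one at (420,236) is about 58 px across; those at (331,217) and (276,297) are about 38 px. The blue wheel is at (247,214). The large red wheel at (420,236) fits "largest" and about 100 mm, with its knob near (450,242); in the side view its knob is at (339,175).

```bash
cat > h.py <<'E'
from rig import robot
import cv2, numpy as np
def cam(n):
    c=robot.camera_info(n); K=np.array([[c["fx"],0,c["cx"]],[0,c["fy"],c["cy"]],[0,0,1.]])
    return K,c["dist"],cv2.Rodrigues(c["rvec"])[0],c["tvec"]
def onplane(n,uv,z):
    K,d,R,t=cam(n); p=cv2.undistortPoints(np.float64(uv).reshape(-1,1,2),K,d)[:,0]
    r=np.c_[p,np.ones(len(p))]@R; o=-R.T@t
    return o+r*((z-o[2])/r[:,2])[:,None]
def proj(n,P):
    K,d,R,t=cam(n); return cv2.projectPoints(np.float64(P).reshape(-1,1,3),R,t,K,d)[0][:,0]
E
python3 - <<'E'
from h import *
im=cv2.imread("pics/top0.png"); hsv=cv2.cvtColor(im,cv2.COLOR_BGR2HSV)
def rim(u0,v0,w,blue=False):
    m=cv2.inRange(hsv,(105,120,60),(130,255,255)) if blue else cv2.inRange(hsv,(0,170,80),(6,255,255))|cv2.inRange(hsv,(174,170,80),(180,255,255))
    k=np.zeros_like(m);k[v0-w:v0+w,u0-w:u0+w]=255
    ys,xs=np.nonzero(m&k); h=cv2.convexHull(np.c_[xs,ys].astype(np.float32))
    P=onplane("top",h,0.087)[:,:2]
    from scipy.optimize import least_squares
    c0=P.mean(0); f=least_squares(lambda q:np.hypot(*(P-q[:2]).T)-q[2],[*c0,.05],loss="soft_l1",f_scale=.002)
    return f.x
A=rim(420,236,40);print("red",A,"blue",rim(247,214,40,True),"small",rim(331,217,28),rim(276,297,28))
k=onplane("top",[[451,241]],.132)[0];print("knobtop",k,np.hypot(*(k[:2]-A[:2])))
th=np.arctan2(*(k-[*A[:2],0])[1::-1]);kn=[*(A[:2]+.045*np.r_[np.cos(th),np.sin(th)]),.132];print(th,kn,"side reproj",proj("side",[kn,[*A[:2],.09]]),"bluek",onplane("top",[[264,190]],.132))
T=cv2.resize(im[185:290,365:485],None,fx=4,fy=4);S=cv2.resize(cv2.imread("pics/side0.png")[155:260,280:400],None,fx=3,fy=3)
o=np.zeros((420,840,3),np.uint8);o[:,:480]=T;o[:315,480:]=S;cv2.imwrite("pics/c1.png",cv2.resize(o,(800,400)))
R=robot.get_state()["tool_rot"]
E
```

```text
red [ 0.56398643 -0.15462776  0.04951348] blue [0.604145   0.14111241 0.04929886] small [ 0.59956935 -0.00412034  0.03244886] [0.46391178 0.09344368 0.03252154]
knobtop [ 0.54346732 -0.19461547  0.132     ] 0.044944976141417015
-2.0448970655820964 [np.float64(0.5434421948765973), np.float64(-0.1946644224689523), 0.132] side reproj [[338.90473467 165.3950772 ]
 [327.38922098 193.51899916]] bluek [[0.63324349 0.10654429 0.132     ]]
```

View pics/c1.png

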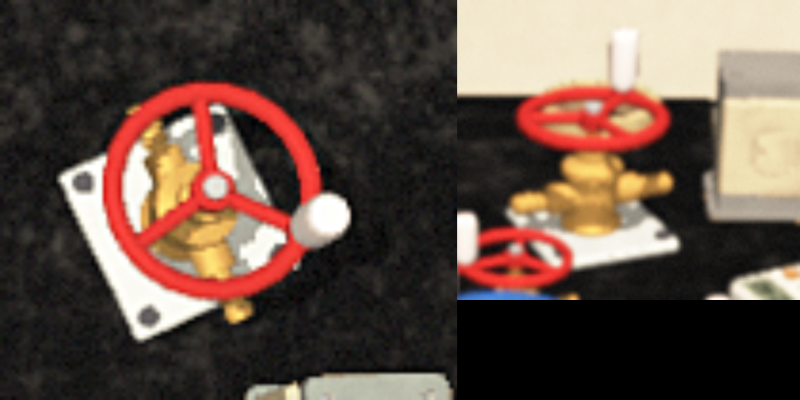

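The crop shows the large red wheel on the square aluminium foot with its white knob at lower right, at full-image pixel (451,241). The fitted radius is 49.5 mm and the knob is 44.9 mm out, both as specified, and the point agrees with the side view. Next I check the heights of tall neighbours and reachability round the circle.

Run:
```python
from h import *
from scipy.optimize import least_squares
def tri(a,b):
    f=least_squares(lambda P:np.r_[proj("top",P)[0]-a,proj("side",P)[0]-b],[.6,-.1,.1]);return f.x.round(3),round(f.cost,1)
print("faucet",tri((355,135),(225,202)),"L arm blue",tri((318,127),(211,213)),"R blue",tri((395,142),(238,183)),"bottle",tri((540,138),(260,138)),"block",tri((484,284),(401,177)))
c=np.r_[.564,-.1546]
for a in np.deg2rad(range(-180,180,15)):
    R=np.c_[[np.cos(a),np.sin(a),0],[np.sin(a),-np.cos(a),0],[0,0,-1]]
    Q=[robot.ik([*(c+.045*np.r_[np.cos(t),np.sin(t)]),z],R) for t in np.linspace(0,6.28,8) for z in(.115,.22)]
    if all(q is not None for q in Q): Q=np.array(Q);print(np.rad2deg(a).round(),(Q.min(0).round(2)),Q.max(0).round(2))
```

```text
faucet (array([ 0.734, -0.047,  0.114]), np.float64(0.0)) L arm blue (array([0.744, 0.016, 0.122]), np.float64(0.6)) R blue (array([ 0.72 , -0.113,  0.122]), np.float64(3.1)) bottle (array([ 0.717, -0.361,  0.136]), np.float64(0.3)) block (array([ 0.452, -0.251,  0.096]), np.float64(260.1))
-180.0 [ 0.62  0.34 -0.68  1.59  0.24  0.88  1.39] [ 0.8   0.62 -0.61  1.9   0.42  1.16  1.63]
-165.0 [ 0.65  0.35 -0.73  1.59  0.26  0.89  1.62] [ 0.83  0.63 -0.67  1.9   0.46  1.17  1.87]
-150.0 [ 0.9   0.47 -1.09  1.58  0.46  1.02  1.65] [ 1.09  0.82 -1.08  1.89  0.79  1.27  1.95]
-135.0 [ 0.9   0.47 -1.09  1.58  0.46  1.02  1.92] [ 1.09  0.82 -1.08  1.89  0.79  1.27  2.22]
-120.0 [ 0.9   0.47 -1.09  1.58  0.46  1.02  2.18] [ 1.09  0.82 -1.08  1.89  0.79  1.27  2.48]
-105.0 [-0.64  0.46 -1.09  1.63 -0.81  0.98 -2.79] [0.95 0.83 1.09 1.94 0.77 1.23 2.6 ]
-90.0 [-0.66  0.36  0.1   1.63 -0.81  0.83 -2.81] [ 0.21  0.83  1.09  1.94 -0.04  1.23 -2.31]
-75.0 [ 0.1   0.27 -0.05  1.61 -0.08  0.82 -2.75] [ 0.25  0.54  0.12  1.92  0.02  1.1  -2.53]
-60.0 [ 0.14  0.27 -0.09  1.61 -0.04  0.82 -2.5 ] [ 0.29 
[... 738 characters left out ...]
 [ 0.55  0.56 -0.31  1.91  0.25  1.12 -0.34]
75.0 [ 0.49  0.3  -0.47  1.6   0.14  0.85 -0.35] [ 0.59  0.57 -0.35  1.91  0.29  1.13 -0.1 ]
90.0 [ 0.52  0.31 -0.52  1.6   0.16  0.85 -0.11] [ 0.63  0.58 -0.4   1.91  0.33  1.13  0.15]
105.0 [ 0.56  0.31 -0.57  1.6   0.17  0.86  0.12] [ 0.67  0.59 -0.45  1.91  0.36  1.14  0.39]
120.0 [ 0.6   0.32 -0.62  1.59  0.19  0.87  0.35] [ 0.7   0.6  -0.5   1.9   0.4   1.14  0.64]
135.0 [ 0.61  0.32 -0.62  1.59  0.2   0.86  0.62] [ 0.71  0.61 -0.52  1.9   0.4   1.15  0.89]
150.0 [ 0.59  0.32 -0.61  1.59  0.2   0.87  0.89] [ 0.73  0.61 -0.54  1.9   0.39  1.15  1.14]
165.0 [ 0.6   0.33 -0.64  1.59  0.22  0.87  1.14] [ 0.76  0.61 -0.58  1.9   0.4   1.15  1.39]
```

All neighbours stay below the gripper body (under 0.14 m, with the body at 0.19 m). Next: go to the knob and grip.

Run:
```python
from h import *
a=np.deg2rad(30);R=np.c_[[np.cos(a),np.sin(a),0],[np.sin(a),-np.cos(a),0],[0,0,-1]]
k=np.r_[.5434,-.1947]
robot.move_ptp([*k,.22],R)
print(robot.move_linear([*k,.117],velocity=.12,threshold=15))
robot.gripper_to(.0)
s=robot.get_state()
print(s["time"],s["ee_pos"],s["opening"],s["grasp_force"],s["force"])
cv2.imwrite("pics/s1.png",robot.grab_frame("side")[100:280,220:460,::-1].repeat(3,0).repeat(3,1))
```

```text
False
3.9333 [ 0.54343982 -0.19487407  0.11703869] 0.019384565281419325 29.99993393488694 [ 0.55298798 -1.66733666 -1.00182538]
```

View pics/s1.png

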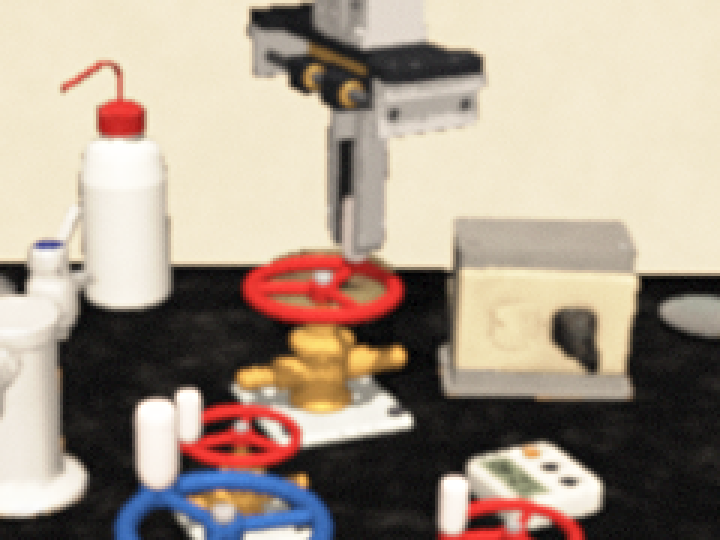

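The fingers hold the white knob: opening 19.4 mm, force 30 N, crop (355,230). Next, wind a first 90° and watch the forces.

```bash
cat >> h.py <<'E'
C=np.r_[.564,-.1546]
def th_now(s,c=C): return np.arctan2(s["ee_pos"][1]-c[1],s["ee_pos"][0]-c[0])
def step(th,c=C,thr=18,v=.08):
    """lead knob to angle th; returns hit, actual angle, radial and tangential force"""
    e=np.r_[np.cos(th),np.sin(th)]; hit=robot.move_linear([*(c+.045*e),.117],velocity=v,threshold=thr)
    s=robot.get_state(); f=s["force"][:2]; p=s["ee_pos"][:2]-c; p/=np.hypot(*p)
    return hit,th_now(s,c),f@p,f@[-p[1],p[0]],s["time"]
E
python3 - <<'E'
from h import *
th=th_now(robot.get_state())
for i in range(6):
    th-=np.deg2rad(15); r=step(th); print(np.round(th,2),r[0],np.round(r[1:],2))
    if r[0]: break
print(robot.get_state()["opening"])
E
```

```text
-2.3 False [-2.32  2.   -1.88  4.28]
-2.57 False [-2.57  2.41 -1.92  4.58]
-2.83 False [-2.83  2.49 -1.67  4.88]
-3.09 False [-3.1   1.95 -2.69  5.18]
-3.35 False [ 2.92  1.12 -1.82  5.48]
-3.61 False [ 2.66 -0.06 -3.09  5.78]
0.0193903102445968
```

Run:
```python
from h import *
th=-3.613
for i in range(46):
    th-=np.deg2rad(15); r=step(th)
    if i%4==0 or r[0] or abs(r[3])>6: print(i,np.round(th,2),r[0],np.round(r[1:],2))
    if r[0] or np.hypot(r[2],r[3])>12: break
s=robot.get_state();print(s["opening"],s["force"],s["ee_pos"])
```

```text
0 -3.87 False [ 2.41 -1.94 -1.32  6.08]
4 -4.92 False [ 1.36 -2.93 -1.56  7.28]
8 -5.97 False [ 0.31  0.78 -1.42  8.48]
12 -7.02 False [-0.74  6.36 -1.57  9.68]
16 -8.06 False [-1.79  6.98 -1.78 10.88]
20 -9.11 False [-2.85  3.85 -1.31 12.08]
24 -10.16 False [ 2.41 -1.52 -1.08 13.28]
28 -11.21 False [ 1.36 -2.46 -1.57 14.48]
32 -12.25 True [ 0.39 -3.7   8.6  15.6 ]
0.019312088702669858 [-6.71335537  6.52471412 11.80927064] [ 0.60540713 -0.13743382  0.11692143]
```

Run:
```python
from h import *
for d in(.04,.08,.12):
    r=step(.39-d,thr=15,v=.03); print(r[0],np.round(r[1:],3),robot.get_state()["force"].round(1))
    if r[0] or abs(r[3])>22: break
robot.pause(.15)
```

```text
False [ 0.393 -4.647  8.093 15.85 ] [-7.4  5.7  9.1]
False [ 0.389 -6.776 16.713 16.1  ] [-12.6  12.9  12.8]
False [ 0.384 -7.175 25.485 16.35 ] [-16.2  20.9  17.2]
```

The stop is firm: 25 N tangential with almost no movement, after 1.61 turns in total. Next: back off a quarter turn, release and retreat.

Run:
```python
from h import *
for th in .39+np.linspace(0,1.57,8)[1:]:
    r=step(th,thr=40); 
    print(r[0],np.round(r[1:],2))
robot.gripper_to(.06)
p=robot.get_state()["ee_pos"]; robot.move_linear([p[0],p[1],.24])
print(p)
robot.goto_joints([1.087,.417,-.01,1.614,.005,1.111,-.053])
im=robot.grab_frame("top")[:,:,::-1]
e=lambda t:[*(C+.045*np.r_[np.cos(t),np.sin(t)]),.132]
print(proj("top",[e(.39),e(1.96)]),robot.get_state()["time"])
cv2.imwrite("pics/t2.png",cv2.resize(im[165:290,360:485],None,fx=4,fy=4))
```

```text
False [ 0.64 -3.97  2.11 16.84]
False [ 0.86 -4.57  1.45 17.12]
False [ 1.08 -5.24  2.3  17.39]
False [ 1.31 -5.54  1.74 17.67]
False [ 1.53 -5.6   1.74 17.94]
False [ 1.75 -6.06  1.78 18.22]
False [ 1.98 -7.13  1.72 18.49]
[ 0.54694797 -0.11292919  0.11699608]
[[413.953884   204.03617796]
 [400.71771272 239.77705722]] 22.2167
```

View pics/t2.png

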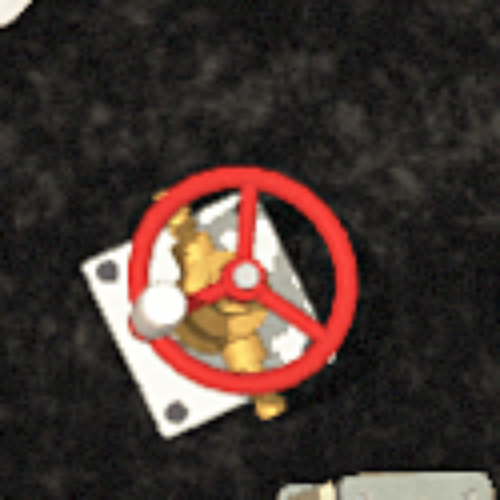

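The knob top is at about (401,241), against (400.7,239.8) predicted for a quarter turn open, and the arm is clear.

```bash
python3 -c "
from rig import robot
print(robot.sign_off())"
```

```text
the job is handed in; nothing more can be done
None
```

I wound the red wheel 1.61 turns clockwise to a firm stop, backed it off about a quarter turn, released it and handed the job in at about 22 s; the arm never went near the blue wheel.

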